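# Turn the tube rotator until the sample tube stands upright

## Task

The tube rotator on the bench has stopped with its one sample tube (white, red cap) hanging low. Push its empty black spokes round with the fingertips, one spoke after another, until the sample tube points straight up, and leave the wheel at rest there. Push gently and slowly without giving the wheel a spin, do not touch the sample tube, do not lift or shift the rotator, and leave the bottle, the tube rack and the dishes where they stand.

Things in the scene. Friction and masses are not known exactly. Their poses are not given: they have to be found in the camera images.
- stand: Cream stand, 3 kg, loose on rubber feet: base 190 (x) x 170 (y) x 50 mm high; on its rear half (x -90 to 0 mm) a housing 100 mm wide, 225 mm high. Origin: centre of the underside, z up. Its x axis runs along the shaft from the housing out through the wheel and points away from the robot (yaw -0.7 to 0.25): the housing is on the robot's side of the wheel.
- hub (a point): Centre of the upright wheel, on the level shaft, 50 mm ahead (+x) of the stand's origin, 180 mm above the bench; turns with the wheel. Cream hub of 34 mm radius, 30 mm thick; a steel ring 9 mm thick at 55 mm radius ties six radial spokes, 60 degrees apart. One is short and carries the sample tube; the other five are empty (see spoke_end).
- spoke_end (a point): End of the empty spoke opposite the sample tube, at 110 mm radius. All five empty spokes are alike: black flat bars with a pale band near the end, 12 mm thick in the direction of turning, 28 mm wide along the shaft and centred on the wheel's plane. Push them outside the ring, at about 75 to 105 mm radius.
- rotor (a joint): Wheel angle q (rad), starts between 2.0 and 4.28; may turn either way, stops at -9.4 and 9.4. 0 or 2 pi = sample tube straight up. Grows by the right-hand rule about the stand's x axis: the tube points to (0, -sin q, cos q) in the stand's frame, the empty spokes likewise at q + k pi/3, k = 1 to 5. Stiff (0.2 N m, about 2 N at a spoke's end); stays where left.
- sample_tube: Sample tube held radially on the short spoke: white tube 16 mm across, from 51 to 106 mm radius, then a red cap 22 mm across, to 120 mm radius. Origin: on its axis at the foot of the cap, 106 mm from the hub; z points outward through the cap. Not to be touched.
- reagent_bottle: Amber bottle with blue cap, 60 mm across, 125 mm high, loose. Origin: centre of its underside. Bystander beside the stand.
- tube_rack: Blue tube rack 60 x 100 mm, 73 mm high with its green-capped tubes, loose. Origin: centre of its underside. Bystander beside the stand.
- dish_stack: Three clear culture dishes stacked as one piece, 90 mm across, 43 mm high, loose. Origin: centre of the underside. Bystander beyond the stand.

How it is judged:
By the outcome, as a careful person would: the job done as asked, in the order asked, and still so for the second after the job is handed in, with the robot touching nothing.
It also fails if it takes over 72 s, if anything falls off the work surface, if the arm or the gripper's body presses on something with over 40 N, if the wrist force passes 120 N, or if a joint passes its speed limit or range.

## Robot

A 6-joint arm with a two-finger parallel gripper is mounted at the origin on the work surface. World frame = base frame: x ahead of the robot, y to its left, z up, the work surface at z = 0. Lengths are in m, angles in rad, forces in N, time in s.
With the tool pointing down it reaches from about 0.3 to 0.775 m from the base axis. Payload 14.6 kg.
Tool frame: the origin (TCP) lies on the centre line of the jaws, within the pads' length; the fingertips stand 19 mm ahead of it and the grasp point (between the pads) is the TCP; z points along the fingers, x is the direction in which the jaws open and shut, and the axes are right-handed (so a half turn about z gives the same grasp; the last joint's range is limited). The gripper opens to 94 mm and grips with 3 to 60 N. Pads are 16 mm wide; open, the fingers measure 119 mm over their backs; the gripper's body (75 mm by 177 mm) begins 78 mm behind the grasp point.
Start: joints at [1.161, 0.3, 1.521, -0, 1.321, -0.067], TCP at [0.185, 0.518, 0.224] pointing down, gripper open.
Joint ranges: [-3.03, 3.03], [-0.79, 2.21], [0.23, 2.52], [-1.04, 4.18], [0, 3.07], [-2.55, 2.55]. Speed limits (rad/s): [2.22, 2.22, 2.57, 3.14, 3.14, 3.14].

## Interface

Orientations are given as [roll, pitch, yaw] about the fixed x, y, z axes, in that order (R = Rz(yaw) Ry(pitch) Rx(roll)).
In Python, from station import ctrl, imaging gives the robot as it stands.
- The arm moves only by the shell command python3 -m handwheel 'ROWS' [OPENING] [FORCE]. ROWS is JSON, a list that holds one entry, the list of rows, each a list of 4 numbers: the shift along the tool's x, y, z in m, then the turn about the tool's z in rad. A call has 1 to 10 rows; each row shifts and turns the pose as measured when the row begins, along the tool's axes as they then stand; what a row does not reach is not made up. A row lasts 1/10 s, in which the tool goes at most 50 mm and 8.59 degrees, less where a joint would pass 70% of its speed; a pose out of reach is approached as far as the arm can. A call is refused whole if a number of a shift passes 0.05 or a number of a turn 0.15, either way. A call with a gripper value outside its range is refused whole. OPENING is the finger opening in m, from 0 to 0.094, set as the call begins (- or left out, the last holds). The fingers move at their own pace and stop on an object; FORCE is the grip in N (left out, the last holds). Time passes only in rows, so rows that do not move let the fingers close. It gives the time, the measured TCP pose, the force and the opening at its end, in the units of the state.
- ctrl.get_obs(): the state, without advancing time (a new reading comes with each control period).
- imaging.camera(name): name is "scene" or "top" or "wrist"; returns the picture (480x640x3 uint8, red, green, blue); there is no depth.
- imaging.camera_model(name): a dict with "camera_matrix" (3x3 intrinsics, pixels), "position" and "attitude" of the camera in the world. Camera axes: x right, y up, looking along -z (the intrinsics and any distortion apply to the point x, -y, -z); pixel columns grow to the right and rows downward; lengths in m; the calibration is good to about 2 mm. The wrist camera is an equidistant fisheye: a pixel r from the principal point sees the ray r / f radians off the axis. A picture is of the moment at which its call begins: read the wrist's pose just before it. camera_model takes no time and is no camera call; for the wrist camera it gives the pose at the moment of the call.
- ctrl.hand_in(): hands the job in, once; it reports no verdict.
The state is a dict: "time_s": time; "qpos": joint angles; "joint_vel": joint speeds; "tau": joint torques, N m; "ee_pos": TCP position; "eef_rot": TCP orientation; "force": force on the tool from outside, world axes, zero at the start; "moment": the same for the moment, N m; "grip_width": finger opening in m.
Only numpy, scipy, OpenCV 4.12 (cv2) and the standard library are available. Lean on these libraries where they do the work, as an engineer would, in place of code of your own. Each camera call takes 0.05 s, during which the arm holds its last target. There are 200 camera calls.

## Working session

There is one attempt and no reset: what is moved stays moved. The work goes in short steps, Python scripts to look and compute and a shell command to move; the robot and the scene stay as the last step left them, time stands still between calls to the robot, and variables do not carry over. Pictures are saved under pics/ and viewed, about 8 in all and at most 12, crops included, and the job is handed in when it is done.

```bash
mkdir -p pics; ls; python3 - <<'E'
from station import ctrl, imaging
import cv2
for n in ("scene","top"):
    im=imaging.camera(n); cv2.imwrite(f"pics/{n}0.png",im[:,:,::-1]); m=imaging.camera_model(n); print(n,m)
print(ctrl.get_obs())
E
```

```text
pics
scene {'camera_matrix': array([[468.9047225 ,   0.        , 315.56259516],
       [  0.        , 468.9047225 , 231.23784296],
       [  0.        ,   0.        ,   1.        ]]), 'position': array([ 1.48700539, -0.15098257,  0.78101099]), 'attitude': array([1.00962441, 0.02130416, 1.34640925])}
top {'camera_matrix': array([[590.40811939,   0.        , 319.60623039],
       [  0.        , 590.40811939, 229.11861354],
       [  0.        ,   0.        ,   1.        ]]), 'position': array([0.42111295, 0.05591923, 1.3302457 ]), 'attitude': array([ 0.09288779,  0.00265342, -1.56778765])}
{'time_s': 0.1, 'qpos': array([ 1.16141563e+00,  3.00419053e-01,  1.52149279e+00,  9.25789789e-06,
        1.32075180e+00, -6.66003920e-02]), 'joint_vel': array([ 4.85311990e-04, -5.47391079e-04, -2.69286263e-03, -6.54282284e-04,
       -5.66301236e-05,  6.81646844e-04]), 'tau': array([ 2.24685687e-04, -5.32644081e+01, -3.53287947e+01,  7.09544308e-02,
        2.34668056e-02, -8.53953452e-05]), 'ee_pos': array([0.1847724 , 0.51780171, 0.22395223]), 'eef_rot': array([-3.14151243e+00,  1.06801070e-03,  1.22801377e+00]), 'force': array([ 0.04382679,  0.82423172, -0.02339935]), 'moment': array([-0.00938677,  0.03981544,  0.05715673]), 'grip_width': 0.09409322455262431}
```

View pics/scene0.png

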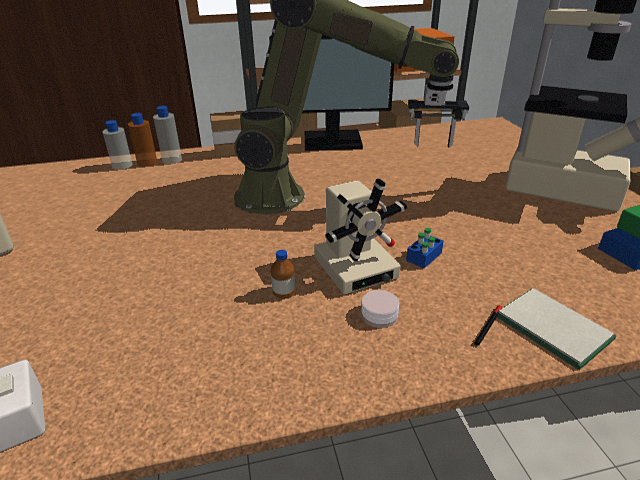

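View pics/top0.png

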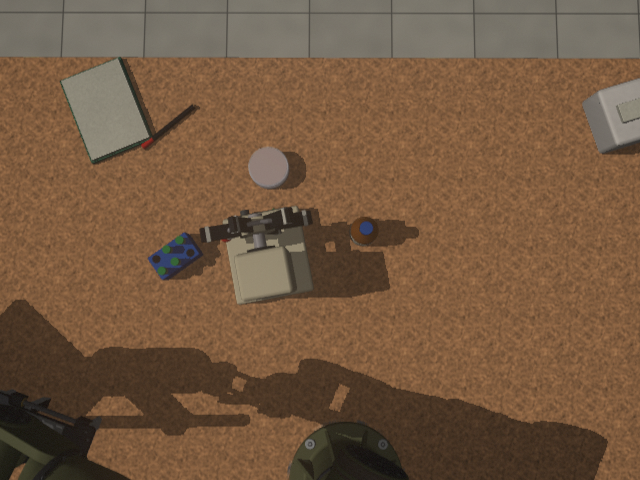

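The scene view shows the wheel centred near (370,223) with the red cap at (391,242), on the +y side and slightly low. The top view shows the housing top near (262,272), the rack at (175,257), the bottle at (365,229) and the dishes at (268,168). I'll zoom in for exact pixels.

```bash
python3 - <<'E'
import cv2,numpy as np
a=cv2.imread("pics/scene0.png")[165:295,305:415]; b=cv2.imread("pics/top0.png")[195:310,195:320]
a=cv2.resize(a,(0,0),fx=4.5,fy=4.5,interpolation=cv2.INTER_CUBIC)[:585,:400+95]
b=cv2.resize(b,(0,0),fx=4,fy=4,interpolation=cv2.INTER_CUBIC)
cv2.imwrite("pics/za.png",a);cv2.imwrite("pics/zb.png",b)
E
```

```text
(no output)
```

View pics/za.png

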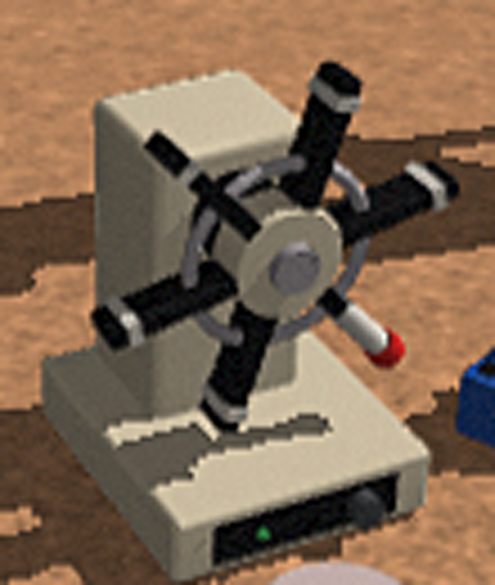

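View pics/zb.png

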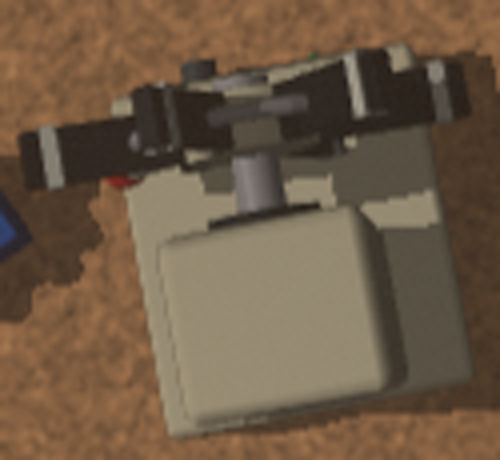

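```bash
cat > h.py <<'E'
import numpy as np
from scipy.spatial.transform import Rotation as R
from station import ctrl, imaging
def ray(n,p):
    m=imaging.camera_model(n);K=m['camera_matrix']
    d=np.array([(p[0]-K[0,2])/K[0,0],-(p[1]-K[1,2])/K[1,1],-1])
    return m['position'],R.from_euler('xyz',m['attitude']).as_matrix()@d
def plane(n,p,p0,nn):
    o,d=ray(n,p);return o+d*np.dot(nn,np.array(p0)-o)/np.dot(nn,d)
def proj(n,P):
    m=imaging.camera_model(n);K=m['camera_matrix']
    c=R.from_euler('xyz',m['attitude']).as_matrix().T@(np.array(P)-m['position'])
    return K[0,2]+K[0,0]*c[0]/-c[2],K[1,2]-K[1,1]*c[1]/-c[2]
E
python3 - <<'E'
from h import *
z=[(163,238),(355,207),(388,392),(192,427)]
T=lambda p:((p[0]+.5)/4-.5+195,(p[1]+.5)/4-.5+195)
S=lambda p:((p[0]+.5)/4.5-.5+305,(p[1]+.5)/4.5-.5+165)
P=[plane('top',T(p),(0,0,.225),(0,0,1)) for p in z]
for i in range(4): print(P[i].round(4), np.linalg.norm(P[i]-P[i-1]).round(4))
fx=(P[0]+P[1]-P[2]-P[3]);fy=P[0]+P[3]-P[1]-P[2]
print("yaw",np.arctan2(fx[1],fx[0]),np.arctan2(-fy[0],fy[1]))
B=[plane('top',T(p),(0,0,.05),(0,0,1)) for p in [(172,437),(470,378)]]
e=B[0]-B[1];print("base rear yaw",np.arctan2(-e[0],e[1]),np.linalg.norm(e))
yaw=np.mean([np.arctan2(fx[1],fx[0]),np.arctan2(-fy[0],fy[1])]);c=np.mean(P,0)
X=np.array([np.cos(yaw),np.sin(yaw),0]);Y=np.array([-X[1],X[0],0])
hub=c+.095*X;hub[2]=.18;print("yaw",yaw,"hub",hub)
print('proj front of hub (370.7,223.8)',proj('scene',hub+.02*X), S((296,265)))
# from scene: shaft boss at plane z=.18
h2=plane('scene',S((287,265)),(0,0,.18),(0,0,1));print('scene hub approx(front)',h2)
for nm,p in [('cap',(387,349)),('s1',(438,185)),('s2',(335,88)),('s3',(165,152)),('s4',(118,327)),('s5',(226,412))]:
    v=plane('scene',S(p),hub,X)-hub; y,zz=v@Y,v[2]
    print(nm,np.hypot(y,zz).round(3),np.arctan2(-y,zz)%(2*np.pi))
for n,p,zz in [('bottle',(366,228),.125),('rack',(175,257),.05),('dish',(268,168),.04)]: print(n,plane('top',p,(0,0,zz),(0,0,1)))
E
```

```text
[0.4766 0.2168 0.225 ] 0.0891
[0.4914 0.127  0.225 ] 0.091
[0.4052 0.1109 0.225 ] 0.0877
[0.3887 0.2019 0.225 ] 0.0925
yaw 0.17640972563489635 0.17115371099518123
base rear yaw 0.1975559090182342 0.16346618190336426
yaw 0.1737817183150388 hub [0.53403291 0.18058491 0.18      ]
proj front of hub (370.7,223.8) (np.float64(369.1920476287094), np.float64(224.1891850696293)) (370.3888888888889, 223.5)
scene hub approx(front) [0.55012181 0.18317035 0.18      ]
cap 0.117 3.877951936151652
s1 0.105 4.877280160992786
s2 0.099 5.938527848053313
s3 0.102 0.7144817651966296
s4 0.098 1.824727038730529
s5 0.104 2.8836560784462586
bottle [ 0.53594482 -0.03565244  0.125     ]
rack [0.47874338 0.37324079 0.05      ]
dish [0.67704866 0.17450971 0.04      ]
```

Fit agrees within about 1.5 px in both views: hub (0.534, 0.181, 0.18), yaw 0.174, q ≈ 3.88. Going forward by about 2.41 rad takes three downward pushes on the -y side. I close the fingers, raise the arm and align the tool yaw with the stand.

```bash
python3 -m handwheel '[[[0,0,-0.018,0.132],[0,0,-0.018,0.132],[0,0,-0.018,0.132],[0,0,-0.018,0.132],[0,0,-0.018,0.132],[0,0,-0.018,0.132],[0,0,-0.018,0.132],[0,0,-0.018,0.132],[0,0,0,0]]]' 0 10
```

```text
time_s: 1.0
ee_pos: [0.1845, 0.5172, 0.3698]
eef_rot: [3.134, 0.005, 0.13]
force: [-0.2, -0.6, 0.7]
grip_width: 0.0257
```

```bash
python3 -m handwheel '[[[0.024,0.036,0,-0.044],[0.024,0.036,0,0],[0.024,0.036,0,0],[0.024,0.036,0,0],[0.024,0.036,0,0],[0.024,0.036,0,0],[0.024,0.036,0,0],[0.024,0.036,0,0],[0.024,0.036,0,0],[0,0,0,0]]]'
cat > st.py <<'E'
from h import *
o=ctrl.get_obs();yaw=.174;hub=np.array([.534,.1806,.18])
X=np.array([np.cos(yaw),np.sin(yaw),0]);U=np.array([X[1],-X[0],0])
v=o['ee_pos']-hub;print("rel x,u,ztip",(v@X).round(4),(v@U).round(4),(v[2]-.019).round(4),"yaw",o['eef_rot'].round(3),"F u,z",(o['force']@U).round(2),o['force'].round(2))
E
python3 st.py
```

```text
time_s: 2.0
ee_pos: [0.4651, 0.2278, 0.3574]
eef_rot: [3.127, 0.019, 0.225]
force: [0.3, 0.2, -0.3]
grip_width: -0.0001
rel x,u,ztip -0.0597 -0.0585 0.1584 yaw [3.127 0.019 0.225] F u,z -0.18 [ 0.28  0.23 -0.34]
```

```bash
python3 -m handwheel '[[[0.015,0.024,0,0.05],[0.015,0.024,0,0],[0.015,0.024,0,0],[0.015,0.024,0,0],[0,0,0,0],[0,0,0,0]]]'; python3 st.py
```

```text
time_s: 2.6
ee_pos: [0.543, 0.1437, 0.3503]
eef_rot: [3.127, 0.027, 0.196]
force: [1.0, -0.3, 0.2]
grip_width: 0.0003
rel x,u,ztip 0.0024 0.0379 0.1513 yaw [3.127 0.027 0.196] F u,z 0.5 [ 1.   -0.34  0.16]
```

```bash
python3 -m handwheel '[[[0,0,0.014,0.02],[0,0,0.014,0],[0,0,0.014,0],[0,0,0.014,0],[0,0,0.014,0],[0,0,0,0],[0,0,0,0]]]'; python3 st.py
cat > pic.py <<'E'
import sys,cv2
from station import imaging
im=imaging.camera("scene")[:,:,::-1][140:295,290:430]
cv2.imwrite(f"pics/{sys.argv[1]}.png",cv2.resize(im,(0,0),fx=3.8,fy=3.8,interpolation=cv2.INTER_CUBIC))
E
python3 pic.py p1
```

```text
time_s: 3.3
ee_pos: [0.5358, 0.1497, 0.2765]
eef_rot: [3.128, 0.029, 0.195]
force: [-0.5, -0.2, -0.0]
grip_width: 0.0004
rel x,u,ztip -0.0036 0.0308 0.0775 yaw [3.128 0.029 0.195] F u,z 0.15 [-0.5  -0.24 -0.03]
```

View pics/p1.png

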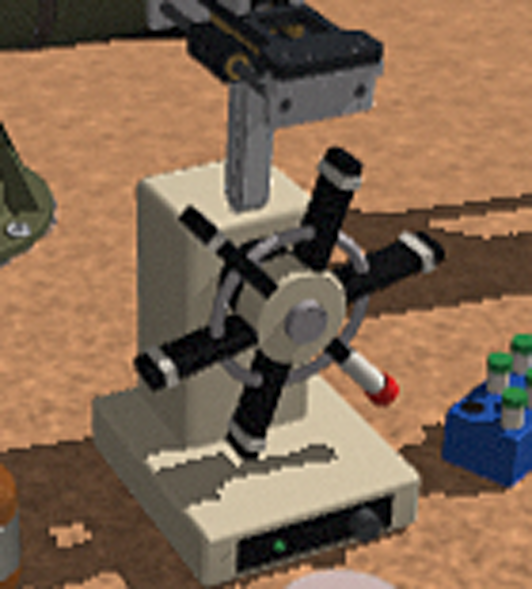

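The finger is above and between spokes s2 and s3, with its tip at (248,205), and the wheel is unmoved. Starting push 1 on s3.

```bash
python3 -m handwheel '[[[0.0005,0.0033,0.0024,0.02],[0.0005,0.0033,0.0024,0],[0.0005,0.0033,0.0024,0],[0.0005,0.0033,0.0024,0],[0.0005,0.0033,0.0024,0],[0.0005,0.0033,0.0024,0],[0.0005,0.0033,0.0024,0],[0.0005,0.0033,0.0024,0],[0.0005,0.003,0.0026,0]]]'; python3 st.py
```

```text
time_s: 4.25
ee_pos: [0.5456, 0.1199, 0.2553]
eef_rot: [3.129, 0.026, 0.174]
force: [-1.2, 2.9, 1.2]
grip_width: 0.0008
rel x,u,ztip 0.001 0.0618 0.0563 yaw [3.129 0.026 0.174] F u,z -3.06 [-1.23  2.89  1.24]
```

```bash
python3 -m handwheel '[[[0,0.0022,0.003,0],[0,0.0022,0.003,0],[0,0.0022,0.003,0],[0,0.0022,0.003,0],[0,0.0022,0.003,0],[0,0.002,0.0034,0],[0,0.002,0.0034,0],[0,0.002,0.0034,0],[0,0.002,0.0034,0],[0,0.002,0.0034,0]]]'; python3 st.py
```

```text
time_s: 5.25
ee_pos: [0.5493, 0.0966, 0.2211]
eef_rot: [3.129, 0.024, 0.174]
force: [-0.8, 1.1, 1.5]
grip_width: 0.0004
rel x,u,ztip 0.0005 0.0854 0.0221 yaw [3.129 0.024 0.174] F u,z -1.2 [-0.76  1.09  1.55]
```

```bash
python3 -m handwheel '[[[0,0.0005,0.0032,0],[0,0.0005,0.0032,0],[0,0.0005,0.0032,0],[0,0.0005,0.0032,0],[0,0.0005,0.0032,0],[0,0,-0.005,0]]]';python3 st.py;  python3 -m handwheel '[[[0,0,-0.02,0],[0,0,-0.027,0],[0,0,-0.027,0],[0,0,-0.027,0],[0,0,-0.027,0],[0,0,0,0]]]'; python3 st.py; python3 pic.py p2
```

```text
time_s: 5.85
ee_pos: [0.5493, 0.0932, 0.2078]
eef_rot: [3.129, 0.026, 0.174]
force: [-0.1, -0.1, 0.3]
grip_width: 0.0004
rel x,u,ztip -0.0001 0.0887 0.0088 yaw [3.129 0.026 0.174] F u,z 0.04 [-0.09 -0.05  0.32]
time_s: 6.45
ee_pos: [0.5516, 0.0946, 0.3418]
eef_rot: [3.127, 0.028, 0.173]
force: [-0.0, 0.0, -0.5]
grip_width: 0.0002
rel x,u,ztip 0.0024 0.0877 0.1428 yaw [3.127 0.028 0.173] F u,z -0.03 [-0.01  0.03 -0.47]
```

View pics/p2.png

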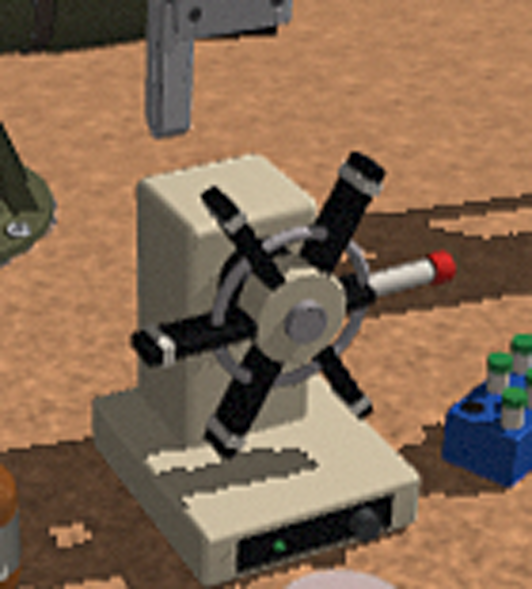

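The tube now points to the right, with its cap at (442,268). The next spoke's end is near (222,205).

```bash
cat > qm.py <<'E'
from h import *
import sys,json
yaw=.174;hub=np.array([.534,.1806,.18]);X=np.array([np.cos(yaw),np.sin(yaw),0]);U=np.array([X[1],-X[0],0])
for p in json.loads(sys.argv[1]):
    s=((p[0]+.5)/3.8-.5+290,(p[1]+.5)/3.8-.5+140)
    v=plane('scene',s,hub,X)-hub;print(p,"r",np.hypot(v@U,v[2]).round(3),"theta",np.degrees(np.arctan2(v[2],v@U)).round(1))
E
python3 qm.py '[[442,268],[367,178],[230,213],[160,345],[225,437],[358,402],[307,322]]'
```

```text
[442, 268] r 0.117 theta 179.5
[367, 178] r 0.099 theta 123.1
[230, 213] r 0.09 theta 61.1
[160, 345] r 0.092 theta -3.3
[225, 437] r 0.101 theta -64.2
[358, 402] r 0.109 theta -122.6
[307, 322] r 0.021 theta -134.2
```

```bash
python3 -m handwheel '[[[0,-0.017,0,0],[0,-0.017,0,0],[0,-0.017,0,0],[0,-0.017,0,0],[0,0,0,0],[0,0,0.014,0],[0,0,0.014,0],[0,0,0.014,0],[0,0,0.012,0],[0,0,0,0]]]'; python3 st.py
```

```text
time_s: 7.5
ee_pos: [0.5352, 0.1583, 0.273]
eef_rot: [3.124, 0.045, 0.171]
force: [-0.2, -0.3, -0.8]
grip_width: 0.0006
rel x,u,ztip -0.0027 0.0222 0.074 yaw [3.124 0.045 0.171] F u,z 0.28 [-0.21 -0.32 -0.85]
```

```bash
python3 -m handwheel '[[[0.0003,0.0032,0,0],[0.0003,0.0032,0,0],[0.0003,0.0032,0.001,0],[0.0003,0.0032,0.001,0],[0.0003,0.0032,0.0015,0],[0.0003,0.0032,0.002,0],[0.0003,0.0032,0.002,0],[0.0003,0.003,0.0023,0],[0.0003,0.003,0.0023,0],[0.0003,0.003,0.0023,0]]]'; python3 st.py
```

```text
time_s: 8.5
ee_pos: [0.544, 0.1253, 0.2599]
eef_rot: [3.126, 0.043, 0.171]
force: [-1.0, 2.6, 0.2]
grip_width: 0.0003
rel x,u,ztip 0.0002 0.0562 0.0609 yaw [3.126 0.043 0.171] F u,z -2.78 [-1.02  2.64  0.17]
```

```bash
python3 -m handwheel '[[[0,0.0026,0.0028,0],[0,0.0026,0.003,0],[0,0.0026,0.003,0],[0,0.0026,0.003,0],[0,0.0026,0.003,0],[0,0.0024,0.0032,0],[0,0.002,0.0034,0],[0,0.002,0.0034,0],[0,0.002,0.0034,0],[0,0.002,0.0034,0]]]'; python3 st.py
```

```text
time_s: 9.5
ee_pos: [0.5474, 0.0992, 0.2263]
eef_rot: [3.125, 0.042, 0.171]
force: [0.0, 1.7, 1.6]
grip_width: 0.0008
rel x,u,ztip -0.0009 0.0825 0.0273 yaw [3.125 0.042 0.171] F u,z -1.7 [0.05 1.73 1.56]
```

Finish push 2 to θ ≈ 1°, raise, and move over for push 3 on s1.

```bash
python3 -m handwheel '[[[0,0.001,0.0034,0],[0,0.001,0.0034,0],[0,0.0005,0.0034,0],[0,0.0005,0.0034,0],[0,0.0005,0.0032,0],[0,0.0005,0.0032,0],[0,0,-0.005,0]]]';python3 st.py;  python3 -m handwheel '[[[0,0,-0.02,0],[0,0,-0.027,0],[0,0,-0.027,0],[0,0,-0.027,0],[0,0,-0.027,0],[0,0,0,0]]]'; python3 st.py; python3 pic.py p3
```

```text
time_s: 10.2
ee_pos: [0.5473, 0.094, 0.2089]
eef_rot: [3.125, 0.043, 0.171]
force: [0.4, -0.1, -0.6]
grip_width: 0.0003
rel x,u,ztip -0.0019 0.0876 0.0099 yaw [3.125 0.043 0.171] F u,z 0.15 [ 0.42 -0.08 -0.62]
time_s: 10.8
ee_pos: [0.5516, 0.0963, 0.3426]
eef_rot: [3.123, 0.046, 0.17]
force: [-0.7, -0.8, -0.6]
grip_width: 0.0006
rel x,u,ztip 0.0028 0.0861 0.1436 yaw [3.123 0.046 0.17 ] F u,z 0.71 [-0.71 -0.85 -0.6 ]
```

View pics/p3.png

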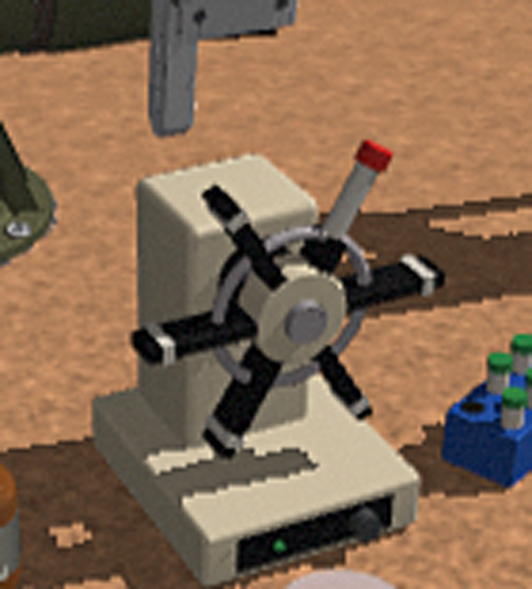

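The wheel has turned 60°: cap at (373,156), next spoke end at (222,205), about the same place as before push 2. Starting the last push.

```bash
python3 -m handwheel '[[[0,-0.017,0,0],[0,-0.017,0,0],[0,-0.017,0,0],[0,-0.015,0,0],[0,0,0,0],[0,0,0.013,0],[0,0,0.013,0],[0,0,0.013,0],[0,0,0.011,0],[0,0,0,0]]]'; python3 st.py
```

```text
time_s: 11.85
ee_pos: [0.5342, 0.1625, 0.277]
eef_rot: [3.122, 0.062, 0.168]
force: [-0.4, -0.0, 0.1]
grip_width: 0.0004
rel x,u,ztip -0.003 0.0178 0.078 yaw [3.122 0.062 0.168] F u,z -0.06 [-0.36 -0.    0.07]
```

```bash
python3 -m handwheel '[[[0.0003,0.003,0.0003,0],[0.0003,0.003,0.0005,0],[0.0003,0.003,0.001,0],[0.0003,0.003,0.001,0],[0.0003,0.003,0.0015,0],[0.0003,0.003,0.002,0],[0.0003,0.003,0.002,0],[0.0003,0.003,0.0023,0],[0.0003,0.003,0.0023,0]]]'; python3 st.py
```

```text
time_s: 12.75
ee_pos: [0.5413, 0.1342, 0.265]
eef_rot: [3.124, 0.06, 0.168]
force: [-0.9, 3.3, 0.1]
grip_width: 0.0007
rel x,u,ztip -0.0008 0.047 0.066 yaw [3.124 0.06  0.168] F u,z -3.44 [-0.86  3.34  0.09]
```

```bash
python3 -m handwheel '[[[0,0.0026,0.0023,0],[0,0.0026,0.0023,0],[0,0.0026,0.0023,0],[0,0.0024,0.0025,0],[0,0.0015,0.0017,0],[0,0,0,0]]]'; python3 st.py; python3 pic.py p4
```

```text
time_s: 13.35
ee_pos: [0.5433, 0.1209, 0.253]
eef_rot: [3.124, 0.059, 0.168]
force: [-0.5, 1.7, 0.4]
grip_width: 0.0006
rel x,u,ztip -0.0012 0.0604 0.054 yaw [3.124 0.059 0.168] F u,z -1.72 [-0.55  1.65  0.37]
```

View pics/p4.png

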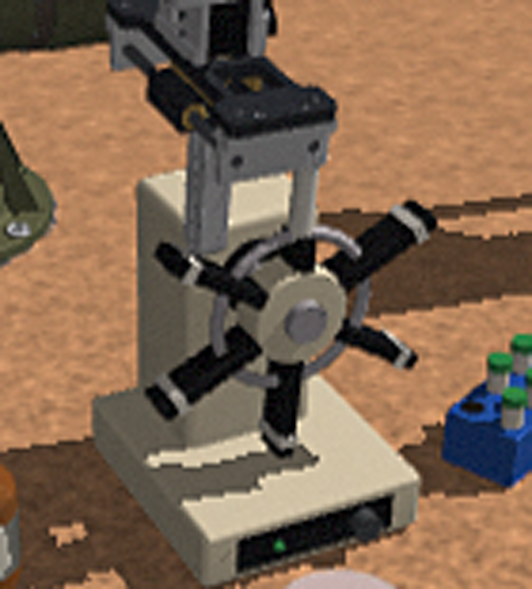

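The tube is near upright at column 303. Its cap is hidden from the camera behind the gripper body, which is about 30 mm higher than the cap. I'll measure the spokes.

```bash
python3 qm.py '[[405,227],[403,354],[281,440],[172,394],[185,264]]'; python3 - <<'E'
from h import *
import cv2
yaw=.174;hub=np.array([.534,.1806,.18]);X=np.array([np.cos(yaw),np.sin(yaw),0]);U=np.array([X[1],-X[0],0])
# expected zoomed pixels of band centres (r=.098) for several tube angles, to calibrate against the same method
for th in (86,88,90):
    print(th,[tuple(np.round([(a-290+.5)*3.8-.5,(b-140+.5)*3.8-.5]).astype(int)) for k in (-60,-120,180,120,60) for a,b in [proj('scene',hub+.098*(U*np.cos(np.radians(th-k))+np.array([0,0,1])*np.sin(np.radians(th-k))))]])
E
```

```text
[405, 227] r 0.094 theta 155.0
[403, 354] r 0.11 theta -146.5
[281, 440] r 0.106 theta -89.4
[172, 394] r 0.095 theta -28.5
[185, 264] r 0.09 theta 33.9
86 [(np.int64(401), np.int64(208)), (np.int64(400), np.int64(333)), (np.int64(292), np.int64(427)), (np.int64(175), np.int64(405)), (np.int64(165), np.int64(278))]
88 [(np.int64(403), np.int64(211)), (np.int64(398), np.int64(337)), (np.int64(287), np.int64(429)), (np.int64(173), np.int64(402)), (np.int64(168), np.int64(274))]
90 [(np.int64(405), np.int64(215)), (np.int64(395), np.int64(342)), (np.int64(283), np.int64(430)), (np.int64(170), np.int64(399)), (np.int64(170), np.int64(269))]
```

```bash
python3 -m handwheel '[[[0,0.0012,0.0018,0],[0,0.0012,0.0018,0],[0,0,0,0],[0,0,0,0]]]'; python3 st.py; python3 -m handwheel '[[[0,-0.003,-0.004,0],[0,0,-0.01,0],[0,0,-0.02,0],[0,0.005,-0.025,0],[0,0.02,-0.02,0],[0,0.03,-0.01,0],[0,0.04,0,0],[0,0.04,0,0],[0,0.03,0,0],[0,0,0,0]]]';python3 st.py; python3 - <<'E'
import cv2
from station import imaging
im=imaging.camera("scene")[:,:,::-1]; cv2.imwrite("pics/full5.png",im)
cv2.imwrite("pics/p5.png",cv2.resize(im[150:290,310:420],(0,0),fx=4.2,fy=4.2,interpolation=cv2.INTER_CUBIC))
E
```

```text
time_s: 13.8
ee_pos: [0.5436, 0.1183, 0.2496]
eef_rot: [3.123, 0.058, 0.168]
force: [0.1, 2.1, 1.6]
grip_width: 0.0009
rel x,u,ztip -0.0013 0.063 0.0506 yaw [3.123 0.058 0.168] F u,z -2.0 [0.1  2.05 1.62]
time_s: 14.8
ee_pos: [0.5762, -0.0442, 0.3526]
eef_rot: [3.119, 0.055, 0.17]
force: [-0.2, 0.6, -0.6]
grip_width: 0.0003
rel x,u,ztip 0.0027 0.2287 0.1536 yaw [3.119 0.055 0.17 ] F u,z -0.58 [-0.18  0.56 -0.64]
```

View pics/p5.png

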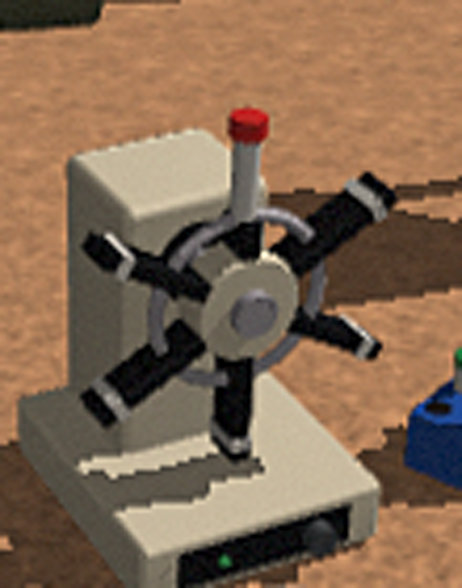

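Upright tube, cap at (248,126), with all six spokes visible. I'll compute the angle from lines that don't depend on the hub position.

```bash
python3 - <<'E'
from h import *
import cv2
yaw=.174;hub=np.array([.534,.1806,.18]);X=np.array([np.cos(yaw),np.sin(yaw),0]);U=np.array([X[1],-X[0],0])
def pt(s,off):
    v=plane('scene',s,hub+off*X,X)-hub; return np.array([v@U,v[2]])
C=lambda p:((p[0]+.5)/4.2-.5+310,(p[1]+.5)/4.2-.5+150)
ang=lambda a,b:np.degrees(np.arctan2(*(b-a)[::-1]))
for a,b,k in [((362,340),(118,255),60),((112,402),(372,197),-60)]:
    print('pair',(ang(pt(C(a),.014),pt(C(b),.014))+k)%360)
im=cv2.imread("pics/full5.png").astype(int);B,G,Rr=im[...,0],im[...,1],im[...,2]
m=(Rr>110)&(G<60)&(B<60); m[:150]=0;m[210:]=0;m[:,:340]=0;m[:,400:]=0
ys,xs=np.where(m);print('cap',xs.mean(),ys.mean(),len(xs)); cap=pt((xs.mean(),ys.mean()),.004); print('cap uz',cap, 'angle from hub',np.degrees(np.arctan2(cap[1],cap[0])))
# tube axis: bright grey columns per row
pts=[]
for y in range(186,199):
    r=im[y,360:376]; w=np.where((r.min(1)>115)&(np.ptp(r,axis=1)<35))[0]
    if len(w)>2: pts.append(pt((360+w.mean(),y),.006))
pts=np.array(pts);print(len(pts)); vx,vy,x0,y0=cv2.fitLine(pts.astype(np.float32),cv2.DIST_L2,0,.01,.01).ravel();print('tube axis',np.degrees(np.arctan2(vy,vx))%180,x0,y0,'to cap',ang(np.array([x0,y0]),cap))
h=pt(C((254,313)),.020);print('hub face',h,ang(h,cap))
E
```

```text
pair 91.04937857358871
pair 89.77301481607688
cap 369.7352941176471 178.11764705882354 34
cap uz [-0.0048487   0.11683725] angle from hub 92.37638962497432
2
tube axis 158.14781 -0.00011056871 0.071370855 to cap 95.94941876281209
hub face [-0.00252416 -0.00053437] 91.13459506692425
```

```bash
python3 - <<'E'
from h import *
import cv2
im=imaging.camera('top')[:,:,::-1];cv2.imwrite("pics/t6.png",im)
o=cv2.imread("pics/top0.png")
i=im.astype(int);m=(i[...,2]>110)&(i[...,1]<60)&(i[...,0]<60);m[:190]=0;m[260:]=0;m[:,:200]=0;m[:,330:]=0
ys,xs=np.where(m);print(len(xs),xs.mean(),ys.mean())
yaw=.174;hub=np.array([.534,.1806,.18]);X=np.array([np.cos(yaw),np.sin(yaw),0]);U=np.array([X[1],-X[0],0])
v=plane('top',(xs.mean(),ys.mean()),(0,0,.298),(0,0,1))-hub;print('cap x,u',v@X,v@U)
cv2.imwrite("pics/t6c.png",np.hstack([cv2.resize(a[130:310,140:400],None,fx=1.5,fy=1.5) for a in (o,im)]))
E
```

```text
101 248.22772277227722 219.26732673267327
cap x,u 0.001005969122009053 -0.0038556142093307067
```

View pics/t6c.png

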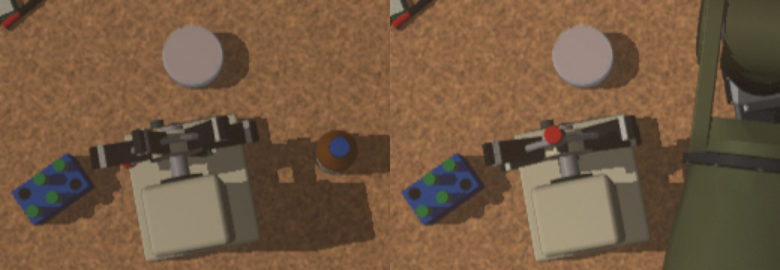

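```bash
python3 - <<'E'
from station import ctrl
import cv2,numpy as np
a,b=cv2.imread("pics/scene0.png").astype(int),cv2.imread("pics/full5.png").astype(int)
print("bottle diff",np.abs(a-b)[248:300,268:298].mean(),"stand base diff",np.abs(a-b)[262:290,330:400].mean())
print(ctrl.hand_in())
E
```

```text
bottle diff 5.0762820512820515 stand base diff 8.131972789115647
the job is handed in; nothing more can be done
None
```

The sample tube now points straight up to within about 1°, the wheel looked at rest, and the job is handed in with the gripper well clear.

I closed the fingers and pushed three empty spokes down in turn on the -y side of the wheel. The wheel turned about 138° in all. The tool moved at about 30–40 mm/s while pushing, the tool forces I read between moves were at most about 3.5 N, and the clock was near 15 s.

**Tube angle:** the last picture gave about 0.2° past vertical to 1.1° short from the spoke pairs, and about 1.1° short from the cap against the hub face. The fingertip contact agreed, at about 0.9° short. The same picture gave 2.4° short measured from the hub centre I found earlier. The top view gave 1.9° by that same measure, but only about 0.7° against the hub face. I put the larger figures down to a hub position error of 2–3 mm and made no further nudge.

**Failed check:** fitting a line along the tube's own axis found too few pixels to use.

**Things to leave alone:** before and after top views show the stand, rack and dishes unmoved. The arm hid the bottle in the last top view. The change in its patch of the scene view was small (5 grey levels, 8 for the stand base), and the fingers passed about 0.2 m above it only when pulling back.

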